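# Clear mis-fed ring burners from the carousel

### The job

Two ring burners have been fed by mistake onto the freely turning carousel, among the gas valves. Lift both burners off and hang each by its ring on a hook of the rework rack, one burner to a hook, seated on the straight part of the hook behind its upturned tip and hanging still. Do not tip or drop a burner or a valve, leave all three valves standing on the carousel, and do not disturb the other things on the bench.

Things in the scene. Friction and masses are not known exactly. Their poses are not given: they have to be found in the camera images.
- burner_a: one of the two ring burners (they are alike). One rigid piece of plain bright sheet steel, 120 mm tall, standing on a foot plate 36 (x) by 50 (y) by 6 mm: an upright flat ring (see its eye) and on top of it a square block 22 by 22 mm, sides along x and y, from 90 to 120 mm up, to grip by. 0.15 to 0.31 kg. Origin: centre of the underside; z up.
- burner_b: the other ring burner, same shape and frame as burner_a.
- burner_a_eye (a point): centre of burner_a's ring hole, 52 mm above its underside. The ring is 76 mm outside and 52 mm inside diameter and 12 mm thick; the hole runs along x, the body's x
- burner_b_eye (a point): centre of burner_b's ring hole, 52 mm above its underside; x along the hole
- rack: fixed grey rework rack with two hooks, left or right of the carousel: base plate (x -20 to 80 mm, 240 mm wide), two 16 mm uprights at y = +-110 mm, 12 mm crossbar with its top at 205 mm; only the hook tips are higher. Origin: on the bench under the crossbar; the hooks point along its -x (towards the robot), y runs along the crossbar.
- hook_left (a point): middle of the straight rod of the hook on the rack's +y side, on its axis, 200 mm above the bench; frame as the rack's. The rod, 8 mm in diameter, runs along x from the crossbar 49 mm behind (+x) to 37 mm in front, then turns up; the tip ends 48 mm in front, its top 21 mm above this point. The hooks are 130 mm apart.
- hook_right (a point): the same for the hook on the rack's -y side.
- carousel: round carousel: fixed base carrying a flat black-topped platter 300 mm in diameter, top 36 mm above the bench, that turns very freely about the vertical through this origin (centre of the base, on the bench) and carries what stands on it along. Five parts stand on it, about 85 mm from the centre.
- platter (a joint): angle of the carousel's platter, rad, anticlockwise from above; unlimited
- valve_1: steel gas valve, upright, 123 mm tall: flange 46 mm in diameter, body 32 mm wide with stub pipes along x to 22 mm from the axis, 22 mm neck, and 108 to 116 mm up a flat lever 14 mm wide reaching from 12 mm behind the axis to 38 mm ahead along the body's +x; 0.35 kg. Origin: centre of the underside. It stays on the carousel.
- valve_2: gas valve, same shape and frame as valve_1. It stays on the carousel.
- valve_3: gas valve, same shape and frame as valve_1. It stays on the carousel.
- fixture: fixed black assembly fixture, 140 by 200 mm, 90 mm tall, across the carousel from the rack; origin under its centre. Bystander.
- screwdriver: screwdriver lying on the bench (about 20 mm high), bystander; origin under its centre
- wrench: wrench lying on the bench, bystander; origin under its centre
- can: grey can, 56 mm in diameter, 130 mm tall, bystander; origin at the centre of its underside
- jar: amber jar with black cap, 60 mm in diameter, 75 mm tall, bystander; origin at the centre of its underside

How it is judged (in metres and radians):
At the end, for the whole second after the job is handed in: Each burner rests on a hook of its own, ring centre 14 to 32 mm below the rod axis, within 15 mm sideways, on the straight part (-34 to +38 mm), within 0.3 rad of upright, slower than 0.03 m/s, released. All valves stand on the platter within 0.1 rad of upright ((((x of burner_a_eye in the frame of hook_left between -0.034 and 0.038 m and y of burner_a_eye in the frame of hook_left between -0.015 and 0.015 m and z of burner_a_eye in the frame of hook_left between -0.032 and -0.014 m and angle between burner_a's own z axis and vertical below 0.3 rad and contact force between burner_a and rack above 0.5 N and linear speed of burner_a below 0.03 m/s and contact force between burner_a and the fingers below 0.05 N) and (x of burner_b_eye in the frame of hook_right between -0.034 and 0.038 m and y of burner_b_eye in the frame of hook_right between -0.015 and 0.015 m and z of burner_b_eye in the frame of hook_right between -0.032 and -0.014 m and angle between burner_b's own z axis and vertical below 0.3 rad and contact force between burner_b and rack above 0.5 N and linear speed of burner_b below 0.03 m/s and contact force between burner_b and the fingers below 0.05 N)) or ((x of burner_a_eye in the frame of hook_right between -0.034 and 0.038 m and y of burner_a_eye in the frame of hook_right between -0.015 and 0.015 m and z of burner_a_eye in the frame of hook_right between -0.032 and -0.014 m and angle between burner_a's own z axis and vertical below 0.3 rad and contact force between burner_a and rack above 0.5 N and linear speed of burner_a below 0.03 m/s and contact force between burner_a and the fingers below 0.05 N) and (x of burner_b_eye in the frame of hook_left between -0.034 and 0.038 m and y of burner_b_eye in the frame of hook_left between -0.015 and 0.015 m and z of burner_b_eye in the frame of hook_left between -0.032 and -0.014 m and angle between burner_b's own z axis and vertical below 0.3 rad and contact force between burner_b and rack above 0.5 N and linear speed of burner_b below 0.03 m/s and contact force between burner_b and the fingers below 0.05 N))) and angle between each of valve_1, valve_2, valve_3's own z axis and vertical below 0.1 rad and horizontal distance between each of valve_1, valve_2, valve_3 and carousel below 0.15 m and height (world z) of valve_1 between 0.03 and 0.045 m and height (world z) of valve_2 between 0.03 and 0.045 m and height (world z) of valve_3 between 0.03 and 0.045 m); the robot touches nothing.
It fails at once if a burner is dropped to the bench or tipped by more than 0.8 rad (height (world z) of any of burner_a, burner_b below 0.025 m or angle between any of burner_a, burner_b's own z axis and vertical above 0.8 rad).
It fails at once if a valve is tipped by more than 0.5 rad or falls off the carousel (height (world z) of any of valve_1, valve_2, valve_3 below 0.025 m or angle between any of valve_1, valve_2, valve_3's own z axis and vertical above 0.5 rad).
It fails at once if a bystander on the bench is moved by more than 25 mm (distance of any of screwdriver, wrench, can, jar from where it was at the start of the episode above 0.025 m).
It also fails if it takes over 72 s, if anything falls off the work surface, if the arm or the gripper's body presses on something with over 40 N, if the wrist force passes 120 N, or if a joint passes its speed limit or range.

### The arm

A 6-joint arm with a two-finger parallel gripper is mounted at the origin on the work surface. World frame = base frame: x ahead of the robot, y to its left, z up, the work surface at z = 0. Lengths are in m, angles in degrees, forces in N, time in s.
With the tool pointing down it reaches from about 0.325 to 0.775 m from the base axis. Payload 5.5 kg.
Tool frame: the origin (TCP) lies at the centre of the arm's flange, where the gripper is bolted on; the fingertips stand 182 mm ahead of it and the grasp point (between the pads) lies 163 mm ahead of it; z points along the fingers, y is the line along which they close (so a half turn about z gives the same grasp; the last joint's range is limited). The gripper opens to 88 mm and grips with 3 to 60 N. Pads are 20 mm wide; open, the fingers measure 115 mm over their backs; the gripper's body (75 mm by 178 mm) begins 61 mm behind the grasp point.
Start: joints at [-79.739, 5.22, 70.514, -0, 104.267, -3.249], TCP at [0.14, -0.583, 0.405] pointing down, gripper open.
Joint ranges: [-164.24, 164.24], [-49.07, 125.15], [9.68, 141.18], [-86.29, 266.29], [3.28, 154.24], [-151.56, 151.56]. Speed limits (degrees/s): [147.25, 147.25, 172.46, 180, 180, 180].

### API

Orientations are given as [roll, pitch, yaw] about the fixed x, y, z axes, in that order (R = Rz(yaw) Ry(pitch) Rx(roll)).
In Python, from station import r gives the robot as it stands. The module is installed in compiled form; this text tells all that it offers. Calls block until the motion is done:
- r.reach(position, orientation): joint-space move of the TCP to a pose.
- r.servo_line(position, rotation=None, speed=0.15): straight line of the TCP; rotation=None keeps the orientation; speed is the mean speed in m/s.
- r.move_joints(angles): joint-space move.
- r.let_go() and r.grab(squeeze=None): open the fingers fully, or close them until they stop; squeeze is the grip in N (None keeps the last).
- r.wait(seconds).
- r.inverse_kinematics(position, orientation): joint angles nearest the present ones, or None.
- r.sense(): the state.
- r.snapshot(name): name is "side" or "top" or "wrist"; returns a dict with "frame" (384x512x3 uint8, red, green, blue), "fx", "fy", "cx", "cy" (pixels), "dist_coeffs" ([k1, k2, p1, p2, k3] as OpenCV has them; the pictures are not rectified), "R" (3x3) and "t" (3): a world point X has camera coordinates R X + t. Camera axes: x right, y down, z forward; pixel columns grow to the right and rows downward; lengths in m; the calibration is good to about 2 mm. A picture is of the moment at which its call begins. There is no depth.
A pose or a line that the arm cannot do raises r.IKError and nothing moves.
- r.hand_in(): hands the job in; it is judged then, once.
The state is a dict: "clock": time; "joints": joint angles; "joint_vel": joint speeds; "joint_torque": joint torques, N m; "tcp_pos": TCP position; "orientation": TCP orientation; "contact_force": force on the tool from outside, world axes, zero at the start; "torque": the same for the moment, N m; "opening": finger opening in m; "gripper_force": force on a finger pad.
Only numpy, scipy, OpenCV 4.12 (cv2) and the standard library are available. Lean on these libraries where they do the work, as an engineer would, in place of code of your own. Each camera call takes 0.05 s, during which the arm holds its last target. There are 200 camera calls.

## Working session

There is one attempt and no reset: what is moved stays moved. The work goes in short steps, each a Python script; the robot and the scene stay as the last script left them, time stands still between calls to the robot, and variables do not carry over. Pictures are saved under pics/ and viewed, at most 10 in all, crops included, and the job is handed in when it is done.

```bash
mkdir -p pics; python3 - <<'E'
from station import r
import cv2,pickle
d={}
for n in("side","top","wrist"):
    s=r.snapshot(n);d[n]=s
    cv2.imwrite(f"pics/{n}0.png",s["frame"][:,:,::-1])
    print(n,s["fx"],s["cx"],s["cy"],s["dist_coeffs"],(-s["R"].T@s["t"]).round(3),s["R"][2].round(2))
pickle.dump(d,open("s0.pkl","wb"));print(r.sense())
E
```

```text
side 361.9816940637622 258.94797331516946 194.68716542013473 [-0.06060548  0.          0.          0.          0.        ] [ 0.485 -0.757  0.646] [ 0.08  0.84 -0.54]
top 469.25981506559185 247.02475260581633 189.56088666014423 [0.00513162 0.         0.         0.         0.        ] [0.476 0.002 1.303] [ 0.08  0.01 -1.  ]
wrist 276.01515620170267 256.3343387500227 198.2433951318911 [-0.06486366  0.          0.          0.          0.        ] [ 0.218 -0.564  0.384] [-0.29 -0.07 -0.96]
{'clock': 0.15, 'joints': array([-7.97380012e+01,  5.25321370e+00,  7.05647892e+01, -2.71285837e-03,
        1.04266651e+02, -3.24955210e+00]), 'joint_vel': array([ 0.02384606, -0.20719903, -0.24111341,  0.10412942, -0.04916412,
        0.03542234]), 'joint_torque': array([ 1.62905377e-03, -4.47043848e+01, -4.06908131e+01,  6.98559755e-02,
        2.74948165e-02, -1.03093466e-04]), 'tcp_pos': array([ 0.14017552, -0.58344703,  0.40377851]), 'orientation': array([-1.79915333e+02, -2.17265768e-03,  1.35108827e+01]), 'contact_force': array([ 1.02448106,  0.33935506, -0.44714392]), 'torque': array([-0.03239896,  0.03444295, -0.03104322]), 'gripper_force': 0.0, 'opening': 0.08743077688135464}
```

View pics/top0.png

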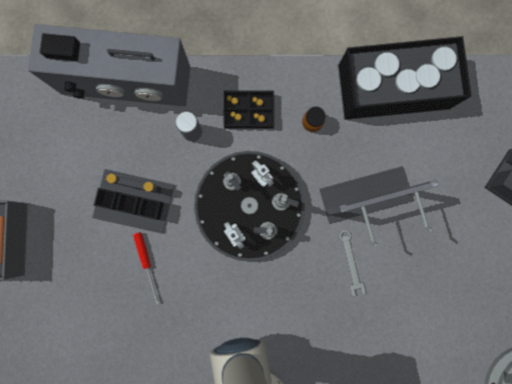

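View pics/side0.png

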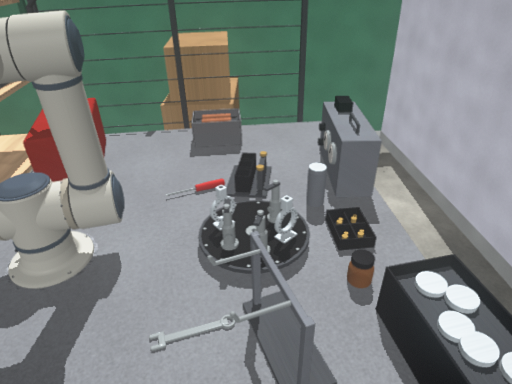

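The top view has +x up and +y left. The carousel is centred at about (249,205). The burners show bright square blocks at about (262,173) and (234,235), the valves are grey, and the rack is on the right with its hooks pointing down the image. The side view shows both burners upright.

```bash
cat > h.py <<'E'
import numpy as np,cv2,pickle
def K(s): return np.array([[s["fx"],0,s["cx"]],[0,s["fy"],s["cy"]],[0,0,1.]])
def ray(s,p):
    u=cv2.undistortPoints(np.array([[p]],float),K(s),np.array(s["dist_coeffs"]))[0,0]
    d=s["R"].T@np.array([*u,1.]); return -s["R"].T@np.array(s["t"]),d/np.linalg.norm(d)
def plane(s,p,z):
    c,d=ray(s,p); return c+d*(z-c[2])/d[2]
def proj(s,X):
    return cv2.projectPoints(np.atleast_2d(np.array(X,float)),cv2.Rodrigues(np.array(s["R"]))[0],np.array(s["t"],float),K(s),np.array(s["dist_coeffs"]))[0][:,0]
def tri(obs):
    A=np.zeros((3,3));b=np.zeros(3);L=[]
    for s,p in obs:
        c,d=ray(s,p);M=np.eye(3)-np.outer(d,d);A+=M;b+=M@c;L.append((M,c))
    X=np.linalg.solve(A,b); return X,[np.linalg.norm(M@(X-c)) for M,c in L]
E
python3 - <<'E'
from h import *
d=pickle.load(open("s0.pkl","rb"));t=d["top"]
for n,p,z in[("car",(249,205),.036),("b1",(262,173),.156),("b2",(234,235),.156),("barR",(437,184),.205),("barL",(343,208),.205),("tipL",(373,241),.2),("tipR",(429,227),.2),("can",(186,122),.13),("jar",(314,117),.075)]: print(n,plane(t,p,z).round(3))
c=cv2.resize(t["frame"][140:270,185:315,::-1],(590,590),interpolation=cv2.INTER_CUBIC)
cv2.imwrite("pics/topc.png",c)
E
```

```text
car [0.541 0.007 0.036]
b1 [ 0.614 -0.025  0.156]
b2 [0.462 0.043 0.156]
barR [ 0.582 -0.433  0.205]
barL [ 0.526 -0.213  0.205]
tipL [ 0.449 -0.282  0.2  ]
tipR [ 0.482 -0.413  0.2  ]
can [0.747 0.168 0.13 ]
jar [ 0.773 -0.165  0.075]
```

View pics/topc.png

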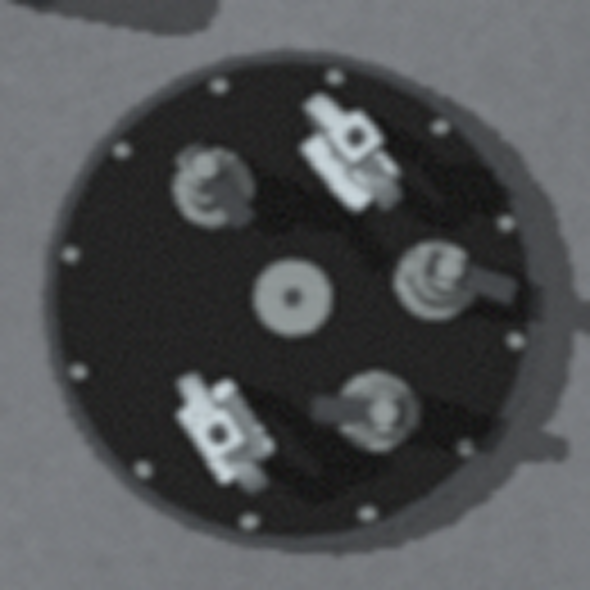

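The crop shows the dark holes in the block tops at (355,135) and (217,433). The burners' ring planes run along image direction (65,85) to (65,100). The valve at (435,280) is close to the first burner's ring end. Next I'll take wrist views from several places.

```bash
python3 - <<'E'
from station import r
from h import *
S={}
for n,p in dict(A=(.42,-.34,.5),B=(.36,-.28,.46),C=(.42,-.06,.5),D=(.40,.06,.46)).items():
    r.reach(list(p),[180,0,0]); r.wait(.15); S[n]=r.snapshot("wrist")
S["T"]=r.snapshot("top")
pickle.dump(S,open("s1.pkl","wb")); print(r.sense()["clock"],[ (-S[k]["R"].T@S[k]["t"]).round(3) for k in S])
m=np.vstack([np.hstack([S["A"]["frame"],S["B"]["frame"]]),np.hstack([S["C"]["frame"],S["D"]["frame"]])])
cv2.imwrite("pics/m1.png",cv2.resize(m[:,:,::-1],(800,600),interpolation=cv2.INTER_AREA))
E
```

```text
4.3917 [array([ 0.5  , -0.341,  0.479]), array([ 0.441, -0.28 ,  0.44 ]), array([ 0.5  , -0.061,  0.479]), array([0.481, 0.059, 0.441]), array([0.476, 0.002, 1.303])]
```

View pics/m1.png

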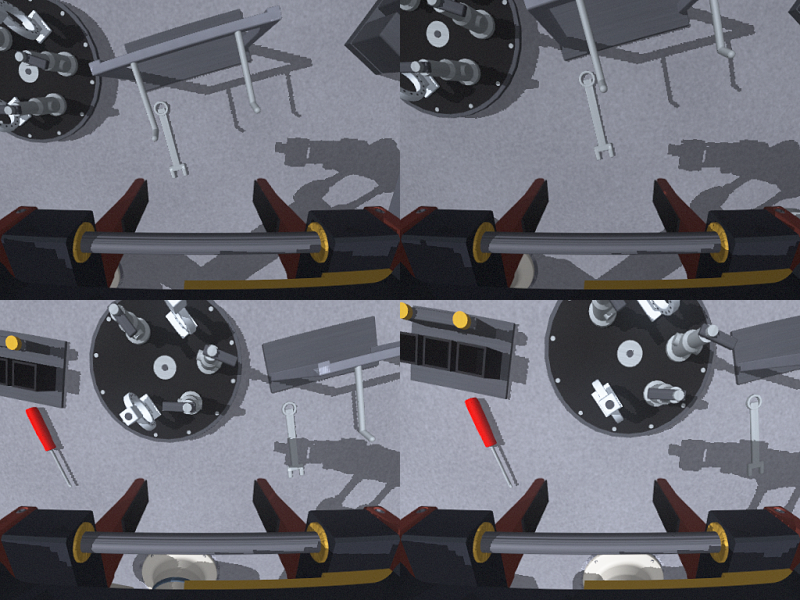

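The wrist montage shows both hooks in A and B, the near burner in C and D, and the far burner cut off at the top edge. I'll zoom in for exact pixels.

```bash
python3 - <<'E'
from h import *
S=pickle.load(open("s1.pkl","rb"))
def t(k,x,y,w):
    return cv2.resize(S[k]["frame"][y:y+w*3//4,x:x+w,::-1],(400,300),interpolation=cv2.INTER_CUBIC)
cv2.imwrite("pics/z1.png",np.vstack([np.hstack([t("A",150,30,200),t("B",230,0,200)]),np.hstack([t("C",114,110,100),t("D",210,95,100)])]))
E
```

```text
(no output)
```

View pics/z1.png

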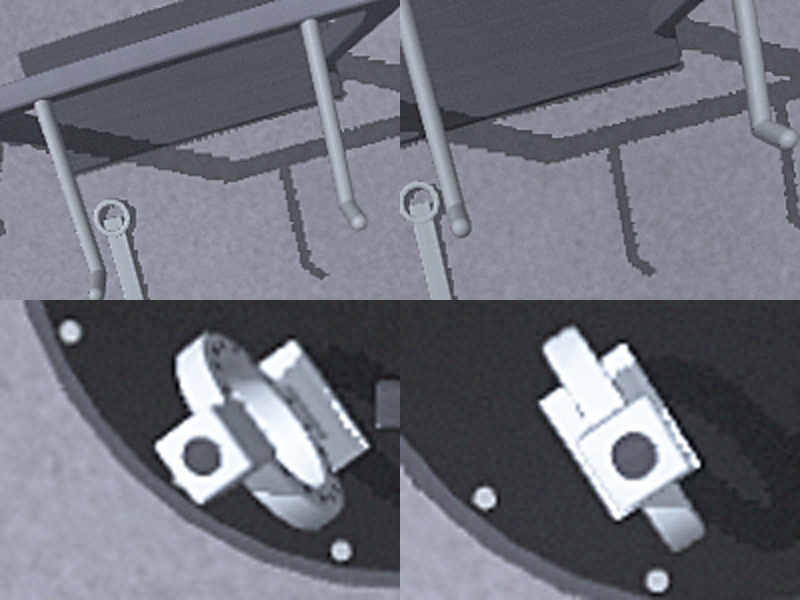

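```bash
python3 - <<'E'
from h import *
S=pickle.load(open("s1.pkl","rb"))
o=dict(A=(150,30,2,0,0),B=(230,0,2,400,0),C=(114,110,4,0,300),D=(210,95,4,400,300))
def px(k,u,v):
    x,y,s,a,b=o[k]; return (x+(u-a+.5)/s-.5,y+(v-b+.5)/s-.5)
X,e=tri([(S["C"],px("C",202,457)),(S["D"],px("D",635,455))]);print("block",X.round(4),np.round(e,4))
for k,cs in dict(C=[(155,443),(208,405),(255,462),(203,503)],D=[(581,434),(652,396),(698,465),(629,520)]).items():
    P=np.array([plane(S[k],px(k,*c),.156) for c in cs]);E=np.roll(P,-1,0)-P
    print(k,"ctr",P.mean(0).round(4),"len",np.linalg.norm(E,axis=1).round(4),"ang",(np.degrees(np.arctan2(E[:,1],E[:,0]))%90).round(1))
for n,L in dict(left=[("A",(47,110),(95,260)),("B",(412,50),(457,200))],right=[("A",(311,30),(345,195)),("B",(745,20),(760,110))]).items():
    N=[];D=[]
    for k,p,q in L:
        c,a=ray(S[k],px(k,*p));_,b=ray(S[k],px(k,*q));m=np.cross(a,b);m/=np.linalg.norm(m);N.append(m);D.append(m@c)
    d=np.cross(*N);d/=np.linalg.norm(d);d*=np.sign(d[0])
    x0=np.linalg.lstsq(np.array(N),np.array(D),rcond=None)[0]
    P=x0+d*((.5-x0[0])/d[0]); print(n,"at x=.5",P.round(4),"dir",d.round(3),"yaw",np.degrees(np.arctan2(d[1],d[0])).round(2))
bends=dict(left=[("A",(97,267)),("B",(458,206))],right=[("A",(346,201)),("B",(761,125))])
for n,L in bends.items(): 
    X,e=tri([(S[k],px(k,*p)) for k,p in L]);print(n,"bend",X.round(4),np.round(e,4),[plane(S[k],px(k,*p),.2).round(4) for k,p in L])
for n,L in dict(left=(42,103),right=(308,21)).items(): print(n,"root",plane(S["A"],px("A",*L),.2).round(4))
for n,(a,b) in dict(left=[(47,110),(95,260)],right=[(311,30),(345,195)]).items():
    P,Q=[plane(S["A"],px("A",*c),.2) for c in(a,b)];d=P-Q;print(n,P.round(4),Q.round(4),np.degrees(np.arctan2(d[1],d[0])).round(2))
E
```

```text
block [0.4618 0.0466 0.1567] [0.0002 0.0002]
C ctr [0.4626 0.0458 0.156 ] len [0.0199 0.0207 0.0204 0.0218] ang [32.7 36.9 35.8 35.3]
D ctr [0.4621 0.0453 0.156 ] len [0.02   0.0207 0.0222 0.0248] ang [27.5 35.  38.6 29.5]
left at x=.5 [ 0.5    -0.2676  0.1956] dir [ 0.943  0.289 -0.166] yaw 17.06
right at x=.5 [ 0.5    -0.4024  0.2005] dir [ 0.967  0.239 -0.082] yaw 13.9
left bend [ 0.4506 -0.282   0.2001] [0.0011 0.0011] [array([ 0.4514, -0.2813,  0.2   ]), array([ 0.4498, -0.2827,  0.2   ])]
right bend [ 0.4838 -0.407   0.1994] [0.0004 0.0004] [array([ 0.4842, -0.4066,  0.2   ]), array([ 0.4834, -0.407 ,  0.2   ])]
left root [ 0.5305 -0.2594  0.2   ]
right root [ 0.5656 -0.3845  0.2   ]
left [ 0.5273 -0.2616  0.2   ] [ 0.455  -0.2805  0.2   ] 14.65
right [ 0.5618 -0.386   0.2   ] [ 0.4871 -0.4059  0.2   ] 14.91
```

Heights check out: block top 0.157 (0.156 expected), rods 0.200, hook spacing 0.129, rack yaw about 14.8°. Next I'll grasp the near burner along its ring plane, with the close line at about 34.5°.

```bash
python3 - <<'E'
from station import r
from h import *
x,y=.462,.0462
q=[180,0,124.5]
print(r.inverse_kinematics([x,y,.44],q))
r.reach([x,y,.42],q)
r.servo_line([x,y,.308],speed=.12)
r.wait(.1); s=r.sense();print(s["contact_force"].round(2),s["tcp_pos"].round(4))
r.grab(25); s=r.sense();print(s["opening"],s["gripper_force"],s["contact_force"].round(2))
r.servo_line([x,y,.318],speed=.04)
r.servo_line([x,y,.46],speed=.12)
r.wait(.2);s=r.sense();print(s["clock"],s["opening"],s["gripper_force"],s["contact_force"].round(2),s["torque"].round(2))
S={"w":r.snapshot("wrist"),"side":r.snapshot("side"),"top":r.snapshot("top")}
pickle.dump(S,open("s2.pkl","wb"))
f=S["side"]["frame"][80:280,150:350];
cv2.imwrite("pics/g1.png",np.hstack([cv2.resize(f,(400,400)),cv2.resize(S["w"]["frame"],(400,400))])[:,:,::-1])
E
```

```text
[  1.51118786 -15.0184655   86.01211037   0.         109.00635513
 -32.98881214]
[ 0.02  0.31 -0.5 ] [0.4622 0.0462 0.3091]
0.021910963086180537 24.95277464389801 [ 0.79  0.84 -0.4 ]
10.4417 0.021919429933073317 24.951795637607574 [-0.02 -0.22 -0.83] [-0.04 -0.13  0.01]
```

View pics/g1.png

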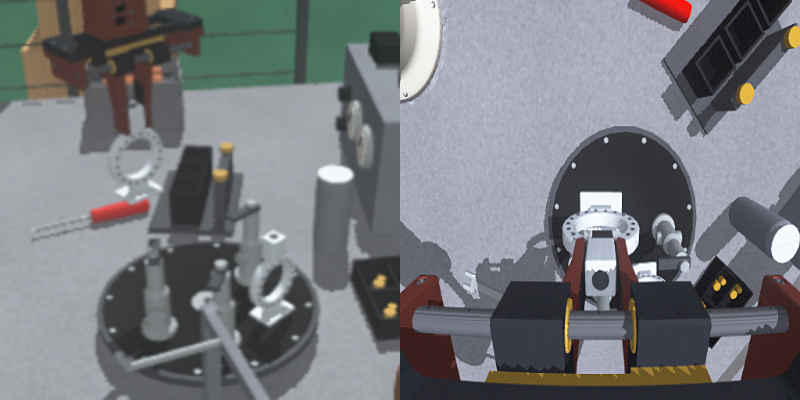

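The burner is held upright by its block: opening is 21.9 mm, and the side view shows the ring hanging straight. Next is the right hook.

```bash
cat >> h.py <<'E'
HR=np.array([.5196,-.3975]);HL=np.array([.4864,-.2725]);U=np.array([np.cos(np.radians(14.8)),np.sin(np.radians(14.8))])
EZ=.221
def at(H,a,ez): return [*(H+a*U),ez+EZ]
E
python3 - <<'E'
from station import r
from h import *
q=[180,0,14.8]
r.reach([.37,-.14,.47],q)
r.reach(at(HR,-.10,.208),q)
r.wait(.3)
s=r.sense();print(s["clock"],s["tcp_pos"].round(4),at(HR,-.10,.208),s["orientation"].round(2))
S={n:r.snapshot(n) for n in("wrist","side","top")}
pickle.dump(S,open("s3.pkl","wb"))
f=S["side"]["frame"][160:384,130:354]
cv2.imwrite("pics/g2.png",np.hstack([cv2.resize(f,(400,400)),cv2.resize(S["wrist"]["frame"],(400,400))])[:,:,::-1])
E
```

```text
13.3083 [ 0.4231 -0.4221  0.4299] [np.float64(0.422917661139554), np.float64(-0.42304457579357907), 0.429] [ 1.7993e+02 -4.0000e-02  1.4870e+01]
```

View pics/g2.png

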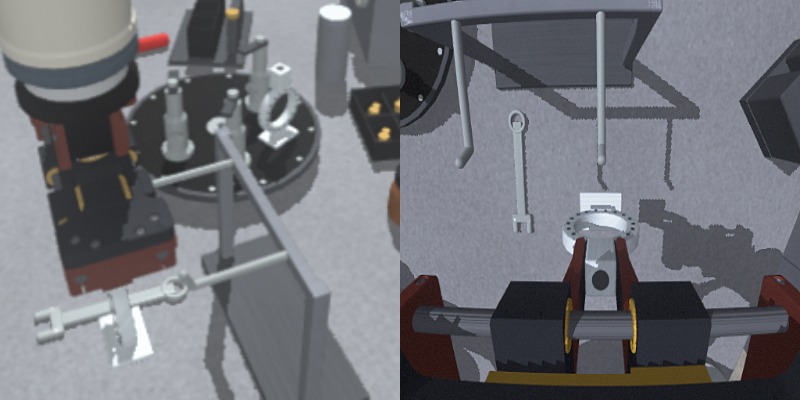

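The wrist view shows the rod vertical at column 600 and the ring centred at column 600, so they are aligned. I'll insert and lower until contact.

```bash
cat >> h.py <<'E'
def hang(r,H):
    r.servo_line(at(H,0,.207),speed=.08); r.wait(.15)
    f0=r.sense()["contact_force"];print("ins",f0.round(2))
    z=.207-.022
    r.servo_line(at(H,0,z),speed=.06)
    while z>.169:
        r.wait(.1);s=r.sense();d=s["contact_force"]-f0
        if d[2]>1.2: break
        z-=.0015;r.servo_line(at(H,0,z),speed=.02)
    print("seat ez",z,"eye",s["tcp_pos"][2]-EZ,d.round(2),s["clock"])
    r.wait(.2)
E
python3 - <<'E'
from station import r
from h import *
hang(r,HR)
S={n:r.snapshot(n) for n in("wrist","side","top")}
pickle.dump(S,open("s4.pkl","wb"))
f=S["side"]["frame"][160:384,180:404]
cv2.imwrite("pics/g3.png",np.hstack([cv2.resize(f,(400,400)),cv2.resize(S["wrist"]["frame"],(400,400))])[:,:,::-1])
E
```

```text
ins [-0.11  0.72 -0.7 ]
seat ez 0.176 eye 0.17677036083120226 [-0.86  0.18  4.3 ] 17.725
```

View pics/g3.png

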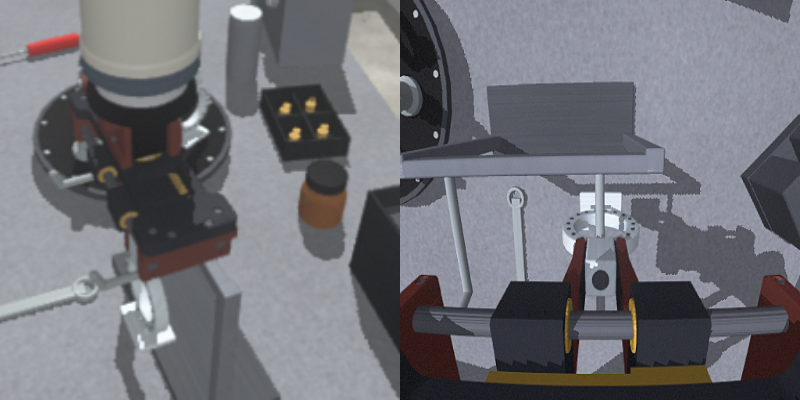

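The rod goes through the ring, and contact came at about 23 mm below the rod axis, as expected. I'll release, retreat upward, and look at both the hung burner and the far burner.

```bash
python3 - <<'E'
from station import r
from h import *
r.let_go()
s=r.sense();p=s["tcp_pos"]
r.servo_line([p[0],p[1],.5],speed=.12)
S={}
r.reach([.46,-.10,.5],[180,0,0]);r.wait(.15);S["C"]=r.snapshot("wrist")
r.reach([.54,0.0,.47],[180,0,0]);r.wait(.15);S["D"]=r.snapshot("wrist")
S["T"]=r.snapshot("top");S["side"]=r.snapshot("side")
pickle.dump(S,open("s5.pkl","wb"));print(r.sense()["clock"])
T=[S["C"]["frame"],S["D"]["frame"]]
print([proj(S[k],[.614,-.03,.156]) for k in"CD"])
m=np.vstack([np.hstack([cv2.resize(t,(400,300)) for t in T]),np.hstack([cv2.resize(S["side"]["frame"][180:380,230:430],(300,300)),np.zeros((300,100,3),np.uint8),cv2.resize(S["T"]["frame"][140:275,180:360],(400,300))])])
cv2.imwrite("pics/g4.png",m[:,:,::-1])
E
```

```text
22.4333
[array([[189.77006649,  43.74367377]]), array([[284.14314889, 120.26708573]])]
```

View pics/g4.png

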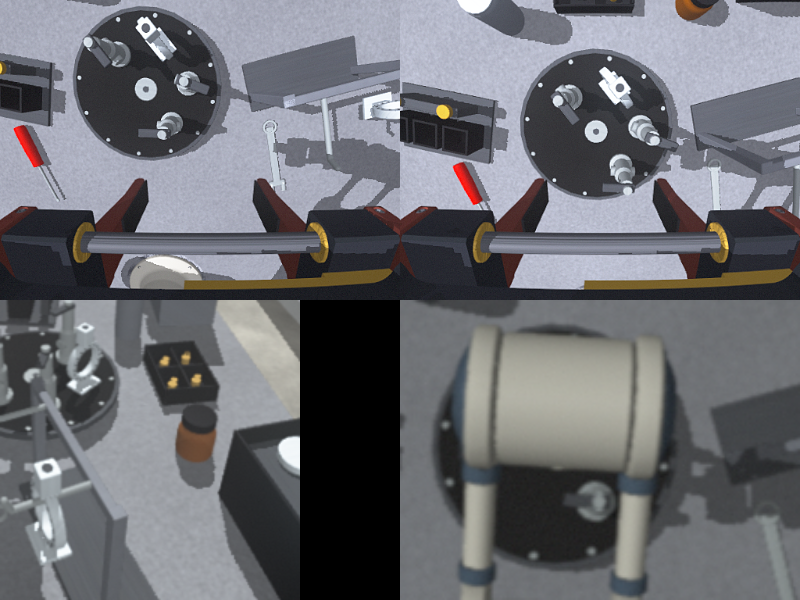

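The hung burner is seated on the right hook and hangs upright with the gripper clear. The far burner's block is at about (186,36) in C and (279,110) in D. I'll detect its hole and top face by mask.

```bash
python3 - <<'E'
from h import *
S=pickle.load(open("s5.pkl","rb"));obs=[]
for k,(u,v) in dict(C=(186,36),D=(279,110)).items():
    x0,y0=u-30,max(v-30,0)
    g=cv2.cvtColor(S[k]["frame"][y0:y0+60,x0:x0+60],cv2.COLOR_RGB2GRAY);G=cv2.resize(g,None,fx=4,fy=4,interpolation=cv2.INTER_CUBIC)
    for th in(185,210,225):
        c,h=cv2.findContours((G>th).astype(np.uint8),cv2.RETR_CCOMP,cv2.CHAIN_APPROX_NONE)
        for i,cc in enumerate(c):
            a=cv2.contourArea(cc)
            if a>150:
                (cx,cy),wh,an=cv2.minAreaRect(cc);p=(x0+(cx+.5)/4-.5,y0+(cy+.5)/4-.5)
                b=cv2.boxPoints(((cx,cy),wh,an));W=np.array([plane(S[k],(x0+(q[0]+.5)/4-.5,y0+(q[1]+.5)/4-.5),.156) for q in b]);E=W[1]-W[0]
                print(k,th,"hole" if h[0][i][3]>=0 else "blob",a,np.round(p,1),np.round(wh,0),"yaw",np.degrees(np.arctan2(E[1],E[0])).round(1)%90,plane(S[k],p,.156).round(4))
    if k=="D":
        for row in g[::1][8:52]: print(" ".join("%2d"%(x//10) for x in row[8:52]))
E
```

```text
C 185 blob 1932.5 [196.4  59.7] [104.  40.] yaw 61.4 [ 0.5978 -0.0363  0.156 ]
C 185 blob 587.0 [208.5  43.6] [84. 17.] yaw 36.1 [ 0.6138 -0.0501  0.156 ]
C 185 blob 7117.5 [185.2  34.1] [102.  82.] yaw 34.7 [ 0.6237 -0.0256  0.156 ]
C 185 hole 1757.0 [186.4  35.5] [49. 46.] yaw 40.4 [ 0.6222 -0.0268  0.156 ]
C 185 blob 299.5 [198.1  19.1] [20. 20.] yaw 40.8 [ 0.638  -0.0401  0.156 ]
C 185 blob 204.5 [189.1   6.6] [ 8. 40.] yaw 88.6 [ 0.6502 -0.0311  0.156 ]
C 210 blob 1442.5 [194.8  59.1] [91. 37.] yaw 57.8 [ 0.5985 -0.0347  0.156 ]
C 210 blob 254.5 [203.5  37.7] [21. 15.] yaw 35.0 [ 0.6197 -0.0451  0.156 ]
C 210 blob 6863.5 [185.2  34. ] [101.  81.] yaw 34.7 [ 0.6237 -0.0256  0.156 ]
C 210 hole 1861.0 [186.4  35.5] [50. 47.] yaw 40.4 [ 0.6222 -0.0268  0.156 ]
C 210 blob 242.0 [198.  19.] [18. 17.] yaw 40.8 [ 0.6381 -0.0399  0.156 ]
C 225 blob 1281.5 [195.8  57.9] [89. 32.] yaw 36.6 [ 0.5997 -0.0358  0.156 ]
C 225 blob 229.0 [203.6  37.6] [20. 14.] yaw 36.1 [ 0.6199 -0.0451  0.156 ]
C 225 blob 6701.5 [185.2  33.9] [99. 81.] yaw 35.4 [ 0.6238 -0.0256  0.156 ]
C 225 hole 1931.0 [186.1
[... 5700 characters left out ...]
7 16 16 16 16 16 17 15  8  4  5  5  4  5
 5  4  5  5  5  5  4  5  5  4  4  5 14 25 25 25 25 25 25 25 25 25 25 25 22 21 13 22 15 16 15 15 15 16 15 15 16 17 14  6  4  5  5  5
 4  4  5  5  5  5  5  5  5  5  4  4  4 18 25 25 25 25 25 25 25 25 25 25 24 22 21 20 23 23 23 23 22 22 22 21 19 16 16 12  3  5  5  5
 4  5  5  4  5  5  4  5  5  5  4  5  3  4 19 25 25 25 25 25 25 25 25 25 24 16 25 22 21 23 22 22 22 22 21 20 20 18 15 14  7  5  5  5
 5  5  5  5  5  5  5  5  5  4  5  5  5  3 11 23 22 25 25 25 25 25 25 24  5  6 19 25 22 22 22 22 20 20 20 19 19 19 17 16 12  3  4  5
 4  5  5  4  5  5  5  5  4  5  5  5  4  4  4  9 23 25 25 25 25 25 16  4  3  3  7 15 18 16 22 21 20 19 19 18 18 17 17 17 14  7  4  4
```

Both views put the block hole at (0.6222, −0.0267) on the 0.156 plane, 0.1 mm apart in y, with yaw about 36.5°. The nearest valve is about 20 mm clear of the open finger. Grasp the burner and move to the left hook.

```bash
python3 - <<'E'
from station import r
from h import *
S=pickle.load(open("s5.pkl","rb"));X,e=tri([(S["C"],(186.4,35.5)),(S["D"],(281,112))]);print(X.round(4),np.round(e,4))
assert abs(X[2]-.156)<.006
x,y=.6222,-.0267
q=[180,0,126.5]
r.reach([x,y,.42],q)
r.servo_line([x,y,.308],speed=.12)
r.wait(.1); s=r.sense();print(s["contact_force"].round(2),s["tcp_pos"].round(4))
r.grab(25); s=r.sense();print(s["opening"],s["gripper_force"])
r.servo_line([x,y,.318],speed=.04)
r.servo_line([x,y,.48],speed=.12)
q=[180,0,14.8]
r.reach([.37,-.14,.47],q)
r.reach(at(HL,-.10,.208),q)
r.wait(.3)
s=r.sense();print(s["clock"],s["opening"],s["tcp_pos"].round(4),np.round(at(HL,-.10,.208),4),s["orientation"].round(2))
S={n:r.snapshot(n) for n in("wrist","side","top")}
pickle.dump(S,open("s6.pkl","wb"))
f=S["side"]["frame"][160:384,130:354]
cv2.imwrite("pics/g5.png",np.hstack([cv2.resize(f,(400,400)),cv2.resize(S["wrist"]["frame"],(400,400))])[:,:,::-1])
E
```

```text
[ 0.6223 -0.0267  0.1555] [0.0001 0.0001]
[-0.73 -0.21  1.71] [ 0.6224 -0.0267  0.3094]
0.021814778473287035 24.96753215789795
30.9 0.0217530561413056 [ 0.3899 -0.2971  0.4299] [ 0.3897 -0.298   0.429 ] [ 1.7993e+02 -6.0000e-02  1.4890e+01]
```

View pics/g5.png

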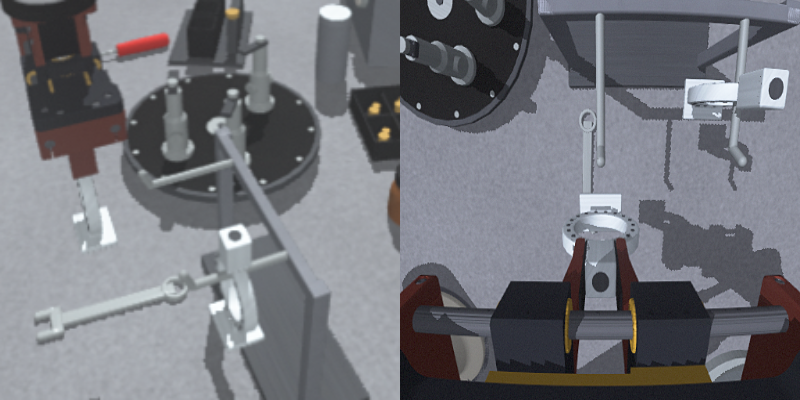

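The ring is centred on the left rod (both at column 600). The first burner still hangs upright, and the three valves stand. I'll hang this one, release, then measure both blocks.

```bash
python3 - <<'E'
from station import r
from h import *
hang(r,HL)
r.let_go()
p=r.sense()["tcp_pos"]
r.servo_line([p[0],p[1],.5],speed=.12)
S={}
for k,p in dict(a=(.40,-.32,.52),b=(.36,-.27,.5)).items():
    r.reach(list(p),[180,0,14.8]);r.wait(.3);S[k]=r.snapshot("wrist")
pickle.dump(S,open("s7.pkl","wb"));print(r.sense()["clock"],r.sense()["contact_force"].round(2))
for n,H in dict(L=HL,R=HR).items():
    obs=[]
    for k in S:
        u,v=np.round(proj(S[k],[*H,.246])[0]).astype(int);x0,y0=max(u-25,0),max(v-25,0)
        g=cv2.resize(cv2.cvtColor(S[k]["frame"][y0:v+25,x0:u+25],cv2.COLOR_RGB2GRAY),None,fx=4,fy=4,interpolation=cv2.INTER_CUBIC)
        c,h=cv2.findContours((g>190).astype(np.uint8),cv2.RETR_CCOMP,cv2.CHAIN_APPROX_NONE)
        for i,cc in enumerate(c):
            a=cv2.contourArea(cc)
            if h[0][i][3]>=0 and 300<a<5000:
                m=cv2.minAreaRect(cc);
                if min(m[1])/max(m[1])>.75:
                    obs.append((S[k],(x0+(m[0][0]+.5)/4-.5,y0+(m[0][1]+.5)/4-.5)));print(n,k,(u,v),np.round(obs[-1][1],1),a)
    if len(obs)==2:
        X,e=tri(obs);d=X[:2]-H;print(n,X.round(4),np.round(e,4),"rack xy",(d@U).round(4),(d@[-U[1],U[0]]).round(4))
E
```

```text
ins [-0.06 -0.33 -3.03]
seat ez 0.176 eye 0.17678130267254163 [-0.54  0.91  6.11] 35.3167
39.1833 [ 0.37 -0.07  0.66]
L a (np.int64(230), np.int64(97)) [231.5  98.2] 2695.0
L b (np.int64(300), np.int64(60)) [302.1  61.8] 3466.5
L [ 0.4855 -0.2742  0.2462] [0. 0.] rack xy -0.0013 -0.0014
R a (np.int64(377), np.int64(98)) [377.9  98. ] 2652.5
R b (np.int64(458), np.int64(65)) [458.9  65.2] 3026.5
R [ 0.5197 -0.3983  0.2459] [0. 0.] rack xy -0.0001 -0.0008
```

Both blocks are at z = 0.246, which puts the eyes 22 mm below the rods. They are within 2 mm of the hook centres, upright, and clear of the gripper.

```bash
python3 -c "
from station import r
r.wait(1);print(r.hand_in())"
```

```text
the job is handed in; nothing more can be done
None
```

Both burners hang on the rack, one per hook, with ring centres measured about 22 mm below the rods and within 2 mm of the hook middles; the valves were still standing when last seen, and I handed in at about 40 s of the 72 s, but the hand-in gave no verdict.

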